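Set the stock tags on the field lab's bottle rack

TASK

Each bin of the bottle rack has a hinged tag in front of it. With a fingertip, push over the tags that are wrong, so that every full bin (all six bottles) has its tag leaning fully over the bin, disc face up, and every other bin has its tag leaning fully away from the bin, bar face up. Leave the bottles in the bins and the other things on the bench where they are.

Things in the scene. Friction and masses are not known exactly. Their poses are not given: they have to be found in the camera images.
- rack: Fixed stock rack 436 mm wide: grey upright board (14 mm thick, top edge 74 mm above the table) with four open bins right behind it. Origin on the table below the middle of the tags' hinge line; x points from board to bins, y along the board. Bin centres at x = 80, y = +-157.5 and +-52.5 mm; bins 124 mm (x) by 98 mm (y), wall 4 mm, inner floor 12 mm and rim 60 mm above the table.
- hinge_a (a point): Middle of the hinge line of tag a, 86 mm above the table, on a small black clip on top of the board in front of one bin (which bin varies). Axes as the rack's: the centre of its own bin lies 80 mm along +x; y runs along the hinge. The clip reaches 6 mm above this point and 12 mm to either side in x. Neighbouring hinges are 105 mm apart.
- tag_a (a joint): Lean of tag a, a white plate 56 mm wide, 4 mm thick, 62 mm from hinge to free edge, 30 g. 0 = upright; positive leans over its bin (stop +0.6 rad, face with black disc up); negative leans to the robot's side (stop -0.6, face with black bar up). Rests at either stop by its weight; pushed past about 0.25 rad beyond upright it falls to the other stop. Takes under 1 N at the edge.
- hinge_b (a point): Middle of the hinge line of tag b, 86 mm above the table, on a small black clip on top of the board in front of one bin (which bin varies). Axes as the rack's: the centre of its own bin lies 80 mm along +x; y runs along the hinge. The clip reaches 6 mm above this point and 12 mm to either side in x. Neighbouring hinges are 105 mm apart.
- tag_b (a joint): Lean of tag b, a white plate 56 mm wide, 4 mm thick, 62 mm from hinge to free edge, 30 g. 0 = upright; positive leans over its bin (stop +0.6 rad, face with black disc up); negative leans to the robot's side (stop -0.6, face with black bar up). Rests at either stop by its weight; pushed past about 0.25 rad beyond upright it falls to the other stop. Takes under 1 N at the edge.
- hinge_c (a point): Middle of the hinge line of tag c, 86 mm above the table, on a small black clip on top of the board in front of one bin (which bin varies). Axes as the rack's: the centre of its own bin lies 80 mm along +x; y runs along the hinge. The clip reaches 6 mm above this point and 12 mm to either side in x. Neighbouring hinges are 105 mm apart.
- tag_c (a joint): Lean of tag c, a white plate 56 mm wide, 4 mm thick, 62 mm from hinge to free edge, 30 g. 0 = upright; positive leans over its bin (stop +0.6 rad, face with black disc up); negative leans to the robot's side (stop -0.6, face with black bar up). Rests at either stop by its weight; pushed past about 0.25 rad beyond upright it falls to the other stop. Takes under 1 N at the edge.
- hinge_d (a point): Middle of the hinge line of tag d, 86 mm above the table, on a small black clip on top of the board in front of one bin (which bin varies). Axes as the rack's: the centre of its own bin lies 80 mm along +x; y runs along the hinge. The clip reaches 6 mm above this point and 12 mm to either side in x. Neighbouring hinges are 105 mm apart.
- tag_d (a joint): Lean of tag d, a white plate 56 mm wide, 4 mm thick, 62 mm from hinge to free edge, 30 g. 0 = upright; positive leans over its bin (stop +0.6 rad, face with black disc up); negative leans to the robot's side (stop -0.6, face with black bar up). Rests at either stop by its weight; pushed past about 0.25 rad beyond upright it falls to the other stop. Takes under 1 N at the edge.
- carrier_full_a: Cardboard carrier 106 x 78 mm, rim 22 mm high, loose in one bin (which one varies); of its six places for small amber bottles with white caps (28 mm across, 58 mm tall, fixed in it) it holds all six bottles: a full bin. Origin at the centre of its underside, within 5 mm of the bin's centre; bottle tops 76 mm above the table. Not to be moved.
- carrier_full_b: Cardboard carrier 106 x 78 mm, rim 22 mm high, loose in one bin (which one varies); of its six places for small amber bottles with white caps (28 mm across, 58 mm tall, fixed in it) it holds all six bottles: a full bin. Origin at the centre of its underside, within 5 mm of the bin's centre; bottle tops 76 mm above the table. Not to be moved.
- carrier_low_a: Cardboard carrier 106 x 78 mm, rim 22 mm high, loose in one bin (which one varies); of its six places for small amber bottles with white caps (28 mm across, 58 mm tall, fixed in it) it holds only one bottle: not full. Origin at the centre of its underside, within 5 mm of the bin's centre; bottle tops 76 mm above the table. Not to be moved.
- carrier_low_b: Cardboard carrier 106 x 78 mm, rim 22 mm high, loose in one bin (which one varies); of its six places for small amber bottles with white caps (28 mm across, 58 mm tall, fixed in it) it holds only two bottles: not full. Origin at the centre of its underside, within 5 mm of the bin's centre; bottle tops 76 mm above the table. Not to be moved.
- reagent_bottle: Bystander: amber bottle with red cap, 84 mm across, 190 mm tall, standing at the left. Origin at the centre of its underside.
- cylinder_glass: Bystander: glass measuring cylinder 130 mm tall, 30 mm across, foot 56 mm, standing at the right. Origin at the centre of its underside.
- marker: Bystander: marker pen 128 mm long, 15 mm thick, lying on the table between robot and rack, roughly along y. Origin on its underside, 50 mm from the plain end.

How it is judged:
At the end, for the whole second after the job is handed in: The tags of the two bins with six bottles lean over their bins (joint above 0.5 rad), the tags of the other two lean away (below -0.5 rad); carriers within 15 mm and bystanders within 20 mm of where they started ((((horizontal distance between hinge_a and carrier_full_a below 0.1 m or horizontal distance between hinge_a and carrier_full_b below 0.1 m) and value of joint tag_a above 0.5 rad) or ((horizontal distance between hinge_a and carrier_low_a below 0.1 m or horizontal distance between hinge_a and carrier_low_b below 0.1 m) and value of joint tag_a below -0.5 rad)) and (((horizontal distance between hinge_b and carrier_full_a below 0.1 m or horizontal distance between hinge_b and carrier_full_b below 0.1 m) and value of joint tag_b above 0.5 rad) or ((horizontal distance between hinge_b and carrier_low_a below 0.1 m or horizontal distance between hinge_b and carrier_low_b below 0.1 m) and value of joint tag_b below -0.5 rad)) and (((horizontal distance between hinge_c and carrier_full_a below 0.1 m or horizontal distance between hinge_c and carrier_full_b below 0.1 m) and value of joint tag_c above 0.5 rad) or ((horizontal distance between hinge_c and carrier_low_a below 0.1 m or horizontal distance between hinge_c and carrier_low_b below 0.1 m) and value of joint tag_c below -0.5 rad)) and (((horizontal distance between hinge_d and carrier_full_a below 0.1 m or horizontal distance between hinge_d and carrier_full_b below 0.1 m) and value of joint tag_d above 0.5 rad) or ((horizontal distance between hinge_d and carrier_low_a below 0.1 m or horizontal distance between hinge_d and carrier_low_b below 0.1 m) and value of joint tag_d below -0.5 rad)) and distance of each of carrier_full_a, carrier_full_b, carrier_low_a, carrier_low_b from where it was at the start of the episode below 0.015 m and distance of each of reagent_bottle, cylinder_glass, marker from where it was at the start of the episode below 0.02 m); the robot touches nothing.
It fails at once if a bottle carrier is lifted, tipped or dragged (more than 15 mm) (distance of any of carrier_full_a, carrier_full_b, carrier_low_a, carrier_low_b from where it was at the start of the episode above 0.015 m).
It fails at once if the large amber bottle is moved (more than 20 mm) or tipped (distance of reagent_bottle from where it was at the start of the episode above 0.02 m or angle between reagent_bottle's own z axis and vertical above 0.3 rad).
It fails at once if the measuring cylinder is moved (more than 20 mm) or tipped (distance of cylinder_glass from where it was at the start of the episode above 0.02 m or angle between cylinder_glass's own z axis and vertical above 0.3 rad).
It fails at once if the marker pen is moved (more than 20 mm) or tipped (distance of marker from where it was at the start of the episode above 0.02 m or angle between marker's own z axis and vertical above 0.3 rad).
It also fails if it takes over 48 s, if anything falls off the work surface, if the arm or the gripper's body presses on something with over 40 N, if the wrist force passes 120 N, or if a joint passes its speed limit or range.

ROBOT

A 7-joint arm with a two-finger parallel gripper is mounted at the origin on the work surface. World frame = base frame: x ahead of the robot, y to its left, z up, the work surface at z = 0. Lengths are in m, angles in rad, forces in N, time in s.
With the tool pointing down it reaches from about 0.425 to 0.875 m from the base axis. Payload 9.9 kg.
Tool frame: the origin (TCP) lies midway between the tips of the shut fingers; the grasp point (between the pads) lies 19 mm behind it; z points along the fingers, y is the line along which they close (so a half turn about z gives the same grasp; the last joint's range is limited). The gripper opens to 85 mm and grips with 20 to 120 N. Pads are 22 mm wide; open, the fingers measure 114 mm over their backs; the gripper's body (76 mm by 85 mm) begins 54 mm behind the grasp point. The pads swing forward as they close: fully open they stand 13 mm farther back than shut.
Start: joints at [1.231, 0.576, 0.025, 1.437, -0.015, 1.129, -0.057], TCP at [0.171, -0.653, 0.231] pointing down, gripper open.
Joint ranges: [-2.76, 2.76], [-0.34, 2.15], [-1.52, 1.57], [0.19, 2.46], [-1.09, 4.23], [0.17, 1.99], [-2.82, 2.82]. Speed limits (rad/s): [2.22, 2.22, 3.01, 3.01, 3.14, 3.14, 3.14].

INTERFACE

Orientations are given as a 3x3 rotation matrix whose columns are the frame's x, y, z axes.
In Python, from plant import sensors, optics, order gives the robot as it stands.
- The arm moves only by the tool servo_tool, never from a script. Its arguments are lists of equal length, an entry for each row: "dr": the turn, a rotation vector about the tool's x, y, z in rad, a list of three; "offset": the shift along the tool's x, y, z in mm, a list of three; "gripper": the closure, from 0 (fully open) to 1 (shut). In form: {"dr": [[wx, wy, wz], ...], "offset": [[tx, ty, tz], ...], "gripper": [gripper, ...]}. A call has 1 to 12 rows; each row is the pose to reach, as a shift and turn from the pose commanded when the call began, along the tool's axes at that moment; what a row does not reach only later rows make up. A row lasts 1/12 s, in which the tool goes at most 41.7 mm and 7.16 degrees, less where a joint would pass 70% of its speed; a pose out of reach is approached as far as the arm can. A call with a gripper value outside its range is refused whole. The fingers move at their own pace and stop on an object; "force" is the grip in N (left out, the last holds). Time passes only in rows, so rows that repeat a pose let the fingers close. It gives the time, the measured TCP pose, the force, the opening and the grip force at its end, in the units of the state.
- sensors.get_obs(): the state, without advancing time (a new reading comes with each control period).
- optics.camera(name): name is "scene" or "top" or "wrist"; returns a dict with "frame" (384x512x3 uint8, red, green, blue), "fx", "fy", "cx", "cy" (pixels), "R" (3x3) and "t" (3): a world point X has camera coordinates R X + t. Camera axes: x right, y down, z forward; pixel columns grow to the right and rows downward; lengths in m; the calibration is good to about 2 mm. A picture is of the moment at which its call begins. There is no depth.
- order.hand_in(): hands the job in; it is judged then, once.
The state is a dict: "clock": time; "joint_pos": joint angles; "dq": joint speeds; "effort": joint torques, N m; "position": TCP position; "ee_rot": TCP orientation; "contact_force": force on the tool from outside, world axes, zero at the start; "ft_torque": the same for the moment, N m; "opening": opening from 0.0 (shut) to 1.0 (fully open); "gripper_force": force on a finger pad.
Only numpy, scipy, OpenCV 4.12 (cv2) and the standard library are available. Lean on these libraries where they do the work, as an engineer would, in place of code of your own. Each camera call takes 0.05 s, during which the arm holds its last target. There are 200 camera calls.

## Working session

There is one attempt and no reset: what is moved stays moved. The work goes in short steps, Python scripts to look and compute and a tool call to move; the robot and the scene stay as the last step left them, time stands still between calls to the robot, and variables do not carry over. Pictures are saved under pics/ and viewed, at most 10 in all, crops included, and the job is handed in when it is done.

Besides the shell and the picture viewer there is one more tool, called after "Call:" in YAML: its name, and indented under it one key for each argument. servo_tool: Moves the arm, as the interface text tells. Its arguments: {"type":"object","properties":{"dr":{"type":"array","items":{"type":"array","items":{"type":"number"}}},"offset":{"type":"array","items":{"type":"array","items":{"type":"number"}}},"gripper":{"type":"array","items":{"type":"number"}},"force":{"type":"number"}},"required":["dr","offset","gripper"]}

```bash
mkdir -p pics; python3 - <<'E'
from plant import sensors, optics
import cv2, numpy as np, pickle
o=sensors.get_obs(); print(o['clock'],o['position'],o['ee_rot'],o['opening'])
d={}
for n in('scene','top'):
    c=optics.camera(n); d[n]=c; cv2.imwrite(f'pics/{n}0.png',c['frame'][:,:,::-1]); print(n,c['fx'],c['fy'],c['cx'],c['cy'],c['R'],c['t'])
pickle.dump(d,open('cams.pkl','wb'))
E
```

```text
0.0 [ 0.17068553 -0.65258696  0.23044206] [[ 9.67441431e-01  2.53094479e-01 -5.11843909e-04]
 [ 2.53094979e-01 -9.67440142e-01  1.58226655e-03]
 [-9.47154174e-05 -1.66029533e-03 -9.99998617e-01]] 1.002006669086018
scene 358.5282637262886 358.5282637262886 258.7957096915359 194.57264497893368 [[-0.14501875  0.98930663 -0.01555463]
 [ 0.82156395  0.11163971 -0.55907893]
 [-0.55136398 -0.09385605 -0.82896851]] [ 0.0184605  -0.42378773  1.33218006]
top 494.58927001460046 494.58927001460046 256.2681785084772 198.83615950342184 [[ 0.00813139 -0.99993724  0.00770692]
 [-0.99431966 -0.00890317 -0.106062  ]
 [ 0.10612396 -0.00680071 -0.99432965]] [0.0402971  0.55810386 1.77561132]
```

View pics/scene0.png

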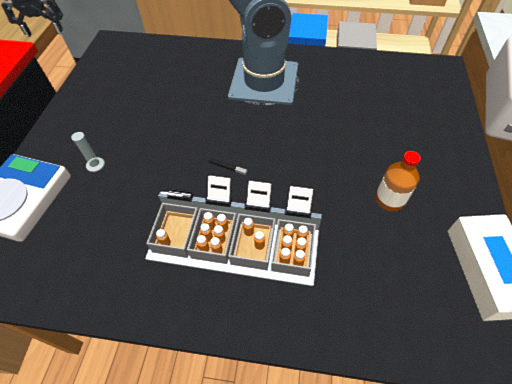

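View pics/top0.png

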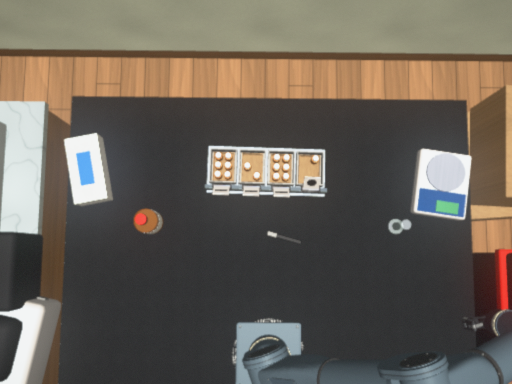

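```bash
python3 - <<'E'
import cv2, numpy as np
a=cv2.imread('pics/top0.png')[135:205,195:340]; b=cv2.imread('pics/scene0.png')[165:290,140:330]
a=cv2.resize(a,(725,350),interpolation=cv2.INTER_CUBIC); cv2.imwrite('pics/topc.png',a)
E
```

```text
(no output)
```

View pics/topc.png

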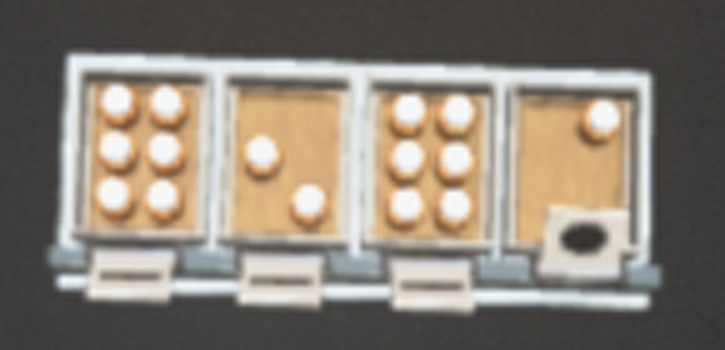

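```bash
cat > h.py <<'E'
import numpy as np,pickle
def ray(c,u,v,z):
    d=c['R'].T@np.array([(u-c['cx'])/c['fx'],(v-c['cy'])/c['fy'],1]); o=-c['R'].T@c['t']
    return o+d*(z-o[2])/d[2]
E
python3 - <<'E'
from h import *
import cv2
d=pickle.load(open('cams.pkl','rb')); t=d['top']
f=lambda x,y,z:ray(t,195+(x+.5)/5-.5,135+(y+.5)/5-.5,z)
np.set_printoptions(precision=4,suppress=True)
A=f(50,257,.074);B=f(660,274,.074);print('board',A,B,np.linalg.norm(A-B),(A+B)/2)
y=A-B;y/=np.linalg.norm(y);print('yaw',np.arctan2(-y[0],y[1]))
C=f(67,55,.06);D=f(652,72,.06);print('rim far',C,D,np.linalg.norm(C-D),(C+D)/2)
E=(.086+.05*np.cos(.6))
for p in((130,275),(281,281),(431,286),(584,240)):print('tag',f(*p,.086+.035*np.cos(.6)))
# marker & bystanders in scene: check heights via both
print('marker',ray(t,267,234,.01),ray(t,300,242,.01))
print('cyl',ray(t,399,227,0.),'bot',ray(t,150,222,0.))
# caps
for p in((117,104),(164,197),(409,112),(456,205),(600,118)):print('cap',f(*p,.076))
s=d['scene'];g=cv2.imwrite('pics/sc.png',cv2.resize(s['frame'][170:290,140:330,::-1],(760,480),interpolation=cv2.INTER_CUBIC))
E
```

```text
board [0.5974 0.23   0.074 ] [ 0.5891 -0.2055  0.074 ] 0.43556013337566163 [0.5933 0.0123 0.074 ]
yaw -0.018954702078506688
rim far [0.7471 0.2219 0.06  ] [ 0.7387 -0.2028  0.06  ] 0.42477902458422884 [0.7429 0.0096 0.06  ]
tag [0.5799 0.1701 0.1149]
tag [0.5766 0.0649 0.1149]
tag [ 0.574  -0.0396  0.1149]
tag [ 0.6074 -0.1464  0.1149]
marker [0.4307 0.0046 0.01  ] [ 0.4025 -0.1163  0.01  ]
cyl [ 0.4609 -0.4835  0.    ] bot [0.4715 0.4358 0.    ]
cap [0.7082 0.1839 0.076 ]
cap [0.6411 0.1492 0.076 ]
cap [ 0.7044 -0.0256  0.076 ]
cap [ 0.6373 -0.0595  0.076 ]
cap [ 0.7014 -0.1628  0.076 ]
```

View pics/sc.png

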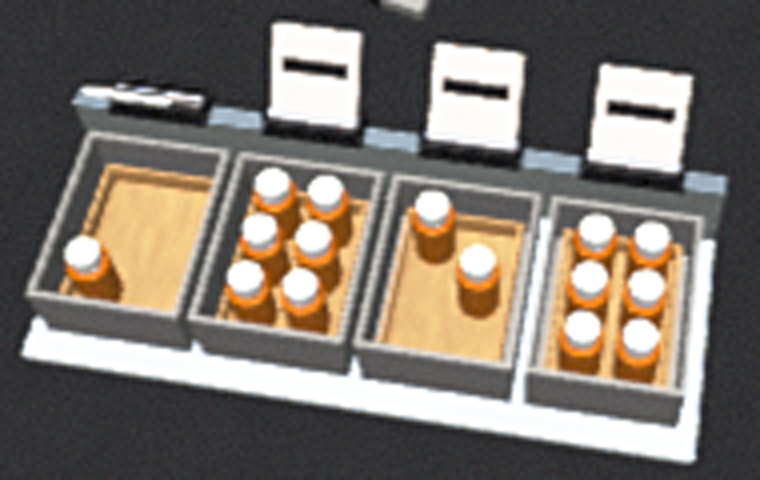

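Call:
servo_tool:
  dr:
    - [0, 0, 0.275]
    - [0, 0, 0.275]
    - [0, 0, 0.275]
    - [0, 0, 0.275]
    - [0, 0, 0.275]
    - [0, 0, 0.275]
    - [0, 0, 0.275]
    - [0, 0, 0.275]
    - [0, 0, 0.275]
    - [0, 0, 0.275]
    - [0, 0, 0.275]
    - [0, 0, 0.275]
  offset:
    - [30, -18, 0]
    - [60, -37, 0]
    - [95, -59, 0]
    - [130, -80, 0]
    - [165, -102, 0]
    - [200, -123, 0]
    - [235, -145, 0]
    - [270, -167, 0]
    - [305, -188, 0]
    - [340, -210, 0]
    - [370, -229, 0]
    - [400, -247, 0]
  gripper: [1, 1, 1, 1, 1, 1, 1, 1, 1, 1, 1, 1]
  force: 20

```text
clock: 1.1
position: [0.4964, -0.3107, 0.2311]
ee_rot: [[1.0, -0.018, -0.0], [-0.018, -1.0, 0.0], [-0.0, -0.0, -1.0]]
contact_force: [0.5, -0.9, 0.2]
opening: 0.002
gripper_force: 0.0
```

Call:
servo_tool:
  dr:
    - [0, 0, 0]
    - [0, 0, 0]
    - [0, 0, 0]
    - [0, 0, 0]
    - [0, 0, 0]
    - [0, 0, 0]
    - [0, 0, 0]
    - [0, 0, 0]
    - [0, 0, 0]
  offset:
    - [26, -28, 0]
    - [52, -56, 0]
    - [79, -85, 0]
    - [105, -113, 0]
    - [131, -141, 0]
    - [150, -160, 0]
    - [157, -169, 0]
    - [157, -169, 0]
    - [157, -169, 0]
  gripper: [1, 1, 1, 1, 1, 1, 1, 1, 1]

```text
clock: 1.85
position: [0.655, -0.1472, 0.2307]
ee_rot: [[1.0, -0.019, -0.001], [-0.019, -1.0, -0.0], [-0.001, 0.0, -1.0]]
contact_force: [-0.4, 0.1, 0.7]
opening: 0.003
gripper_force: 0.0
```

```bash
python3 - <<'E'
from plant import sensors, optics
import cv2, numpy as np
c=optics.camera('wrist'); s=optics.camera('scene')
print(sensors.get_obs()['position'])
for n,p in(('hinge',(.590,-.145,.086)),('edge',(.590+.035,-.146,.137)),('tip',sensors.get_obs()['position'])):
    q=c['R']@np.array(p)+c['t'];print(n,c['cx']+c['fx']*q[0]/q[2],c['cy']+c['fy']*q[1]/q[2])
cv2.imwrite('pics/w1.png',np.hstack([c['frame'],s['frame'][120:,100:388]] if 0 else [c['frame']])[:,:,::-1])
E
```

```text
[ 0.65428398 -0.14911759  0.23127214]
hinge 254.88542940459573 238.3441750829839
edge 255.0588167953667 226.80726335823041
tip 259.5352570725864 247.64511317564808
```

View pics/w1.png

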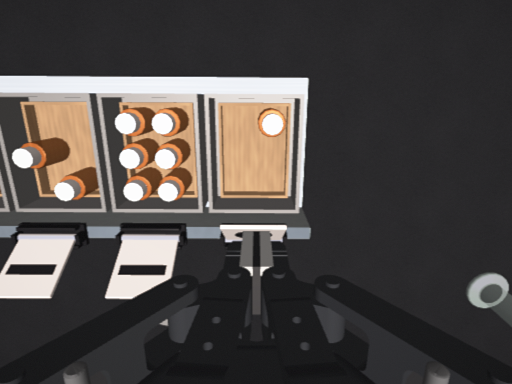

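Call:
servo_tool:
  dr:
    - [0, 0, 0]
    - [0, 0, 0]
    - [0, 0, 0]
    - [0, 0, 0]
    - [0, 0, 0]
    - [0, 0, 0]
    - [0, 0, 0]
    - [0, 0, 0]
    - [0, 0, 0]
    - [0, 0, 0]
    - [0, 0, 0]
    - [0, 0, 0]
  offset:
    - [0, 0, 35]
    - [0, 0, 70]
    - [0, 0, 100]
    - [0, 0, 115]
    - [0, 0, 115]
    - [-12, 0, 115]
    - [-24, 0, 115]
    - [-36, 0, 115]
    - [-48, 0, 115]
    - [-58, 0, 115]
    - [-68, 0, 115]
    - [-68, 0, 115]
  gripper: [1, 1, 1, 1, 1, 1, 1, 1, 1, 1, 1, 1]

```text
clock: 2.95
position: [0.5858, -0.1475, 0.1182]
ee_rot: [[1.0, -0.022, 0.001], [-0.022, -1.0, -0.001], [0.001, 0.001, -1.0]]
contact_force: [-0.1, 0.1, -0.0]
opening: -0.004
gripper_force: 0.0
```

Call:
servo_tool:
  dr:
    - [0, 0, 0]
    - [0, 0, 0]
    - [0, 0, 0]
    - [0, 0, 0]
    - [0, 0, 0]
    - [0, 0, 0]
    - [0, 0, 0]
    - [0, 0, 0]
    - [0, 0, 0]
    - [0, 0, 0]
    - [0, 0, 0]
    - [0, 0, 0]
  offset:
    - [0, 0, 0]
    - [5, 0, 0]
    - [10, 0, -30]
    - [10, 0, -65]
    - [0, -5, -85]
    - [-30, -20, -85]
    - [-60, -45, -85]
    - [-85, -75, -85]
    - [-85, -105, -85]
    - [-85, -105, -85]
    - [-85, -105, -60]
    - [-85, -105, -40]
  gripper: [1, 1, 1, 1, 1, 1, 1, 1, 1, 1, 1, 1]

```text
clock: 3.95
position: [0.5067, -0.0383, 0.1568]
ee_rot: [[1.0, -0.018, 0.004], [-0.018, -1.0, 0.0], [0.004, -0.0, -1.0]]
contact_force: [-0.3, -0.0, -1.1]
opening: 0.002
gripper_force: 0.0
```

Call:
servo_tool:
  dr:
    - [0, 0, 0]
    - [0, 0, 0]
    - [0, 0, 0]
    - [0, 0, 0]
    - [0, 0, 0]
    - [0, 0, 0]
    - [0, 0, 0]
    - [0, 0, 0]
    - [0, 0, 0]
    - [0, 0, 0]
    - [0, 0, 0]
    - [0, 0, 0]
  offset:
    - [0, 0, 20]
    - [0, 0, 40]
    - [0, 0, 40]
    - [20, 0, 40]
    - [32, 0, 40]
    - [44, 0, 40]
    - [56, 0, 40]
    - [68, 0, 40]
    - [80, 0, 40]
    - [91, 0, 40]
    - [91, 0, 40]
    - [91, 0, 40]
  gripper: [1, 1, 1, 1, 1, 1, 1, 1, 1, 1, 1, 1]

```text
clock: 4.95
position: [0.5964, -0.0408, 0.117]
ee_rot: [[1.0, -0.019, 0.001], [-0.019, -1.0, 0.0], [0.001, -0.0, -1.0]]
contact_force: [-0.3, -0.6, -0.5]
opening: 0.003
gripper_force: 0.0
```

Call:
servo_tool:
  dr:
    - [0, 0, 0]
    - [0, 0, 0]
    - [0, 0, 0]
    - [0, 0, 0]
    - [0, 0, 0]
    - [0, 0, 0]
    - [0, 0, 0]
    - [0, 0, 0]
    - [0, 0, 0]
    - [0, 0, 0]
    - [0, 0, 0]
    - [0, 0, 0]
  offset:
    - [-20, 0, 0]
    - [-50, 0, 0]
    - [-85, 0, -15]
    - [-91, 0, -55]
    - [-91, -30, -85]
    - [-91, -65, -85]
    - [-91, -100, -85]
    - [-91, -135, -85]
    - [-91, -170, -85]
    - [-91, -205, -85]
    - [-91, -210, -85]
    - [-91, -210, -60]
  gripper: [1, 1, 1, 1, 1, 1, 1, 1, 1, 1, 1, 1]

```text
clock: 5.95
position: [0.5101, 0.1753, 0.18]
ee_rot: [[1.0, -0.014, 0.007], [-0.014, -1.0, 0.004], [0.006, -0.004, -1.0]]
contact_force: [1.5, 0.2, 0.4]
opening: -0.003
gripper_force: 0.0
```

Call:
servo_tool:
  dr:
    - [0, 0, 0]
    - [0, 0, 0]
    - [0, 0, 0]
    - [0, 0, 0]
    - [0, 0, 0]
    - [0, 0, 0]
    - [0, 0, 0]
    - [0, 0, 0]
    - [0, 0, 0]
    - [0, 0, 0]
    - [0, 0, 0]
    - [0, 0, 0]
  offset:
    - [0, 0, 30]
    - [0, 0, 60]
    - [0, 0, 60]
    - [20, 0, 60]
    - [32, 0, 60]
    - [44, 0, 60]
    - [56, 0, 60]
    - [68, 0, 60]
    - [80, 0, 60]
    - [91, 0, 60]
    - [91, 0, 60]
    - [91, 0, 60]
  gripper: [1, 1, 1, 1, 1, 1, 1, 1, 1, 1, 1, 1]

```text
clock: 6.95
position: [0.5997, 0.1689, 0.1176]
ee_rot: [[1.0, -0.02, 0.001], [-0.02, -1.0, 0.0], [0.001, -0.0, -1.0]]
contact_force: [0.4, 0.7, -1.2]
opening: -0.001
gripper_force: 0.0
```

Call:
servo_tool:
  dr:
    - [0, 0, 0]
    - [0, 0, 0]
    - [0, 0, 0]
    - [0, 0, 0]
    - [0, 0, 0]
    - [0, 0, 0]
    - [0, 0, 0]
    - [0, 0, 0]
    - [0, 0, 0]
  offset:
    - [-20, 0, 0]
    - [-50, 0, 0]
    - [-85, 0, -15]
    - [-91, 0, -50]
    - [-91, 0, -85]
    - [-91, 0, -115]
    - [-91, 0, -115]
    - [-91, 0, -115]
    - [-91, 0, -115]
  gripper: [1, 1, 1, 1, 1, 1, 1, 1, 1]

```text
clock: 7.7
position: [0.5076, 0.1708, 0.2316]
ee_rot: [[1.0, -0.019, -0.0], [-0.019, -1.0, 0.0], [-0.0, -0.0, -1.0]]
contact_force: [0.9, -0.3, -1.6]
opening: -0.003
gripper_force: 0.0
```

```bash
python3 - <<'E'
from plant import optics
import cv2, numpy as np
s=optics.camera('scene')['frame'][130:300,40:430]; t=optics.camera('top')['frame'][130:250,120:430]
s=cv2.resize(s,(780,340));t=cv2.resize(t,(780,258))
cv2.imwrite('pics/e1.png',np.vstack([s,t[:,:]])[:600,:,::-1])
E
```

```text
(no output)
```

View pics/e1.png

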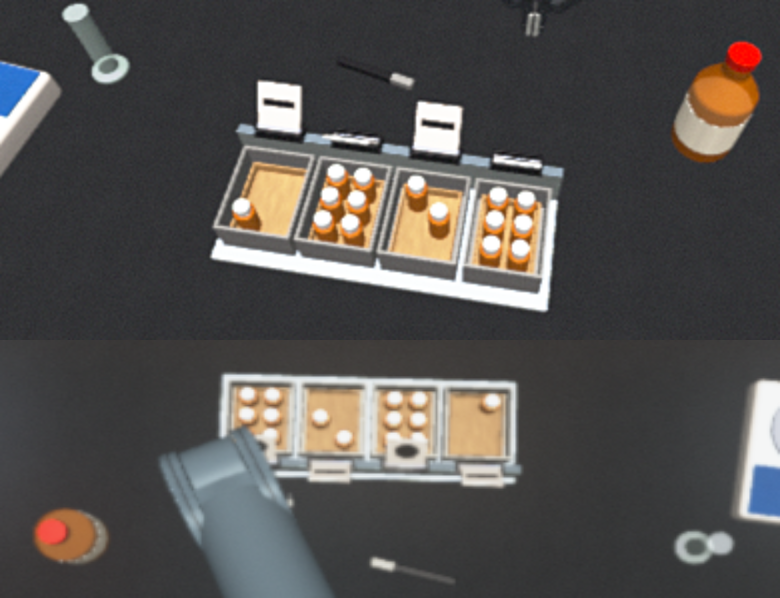

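The final picture shows both full bins' tags over their bins: edge-on at (350,138) and (517,160) in the scene view, with discs up in the top view. The tags of the two part-filled bins lean away with bars up, at (278,105) and (437,127). Bottles and bystanders are undisturbed and the gripper is clear.

```bash
python3 -c "
from plant import order
print(order.hand_in())"
```

```text
the job is handed in; nothing more can be done
None
```

I pushed over the three wrong tags and handed the job in at about 8 s: the last pictures show both full bins' tags leaning over their bins, the other two leaning away, and nothing else moved; the hand-in call returned no verdict.

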